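Set the suction tap in the endoscopy room

TASK

Open the suction tap, the one with the yellow handle, until the black nose of its handle points at the green set mark on its own dial, then let go. Leave the set mark and the other two taps (blue and white handles) as they are.

Things in the scene. Friction and masses are not known exactly. Their poses are not given: they have to be found in the camera images.
- suction_handle (a point): Centre of the suction tap's yellow bar handle, on its upright turning axis, 105 mm above the table. Bar 60 mm long, 14 wide, 24 tall, with a black nose ending 45 mm from the axis; below it a fixed column and a white dial 120 mm across, dial top at 66 mm. x axis along the bar to the nose, z up. Starts nearly shut; opens anticlockwise from above by 0.5 to 1.3 rad; light friction (0.06 N m), no spring, stays where left.
- suction_mark (a point): Top of the green set mark by the rim of the suction tap's dial: a block 18 x 14 mm, 6 mm tall, 53 mm from the turning axis, top 72 mm above the table. x axis straight outward from the turning axis, z up: the handle is set when its x axis lies along this one. It sits on a friction ring (0.2 N m) and does not turn with the handle.
- air_nose (a point): Tip of the black nose of the blue handle of the air tap, a tap of the same make and sizes with its own green mark; 45 mm from its turning axis, 105 mm above the table, x axis outward along the handle. Not to be turned.
- oxygen_nose (a point): Tip of the black nose of the white handle of the oxygen tap, a tap of the same make and sizes with its own green mark; 45 mm from its turning axis, 105 mm above the table, x axis outward along the handle. Not to be turned.
Not all that is in view belongs to the job. Leave any orange look-alike of the part that bears suction_handle alone.

How it is judged:
By the outcome, as a careful person would: the job done as asked, in the order asked, and still so for the second after the job is handed in, with the robot touching nothing.
It also fails if it takes over 32 s, if anything falls off the work surface, if the arm or the gripper's body presses on something with over 40 N, if the wrist force passes 120 N, or if a joint passes its speed limit or range.

ROBOT

A 6-joint arm with a two-finger parallel gripper is mounted at the origin on the work surface. World frame = base frame: x ahead of the robot, y to its left, z up, the work surface at z = 0. Lengths are in mm, angles in rad, forces in N, time in s.
With the tool pointing down it reaches from about 275 to 825 mm from the base axis. Payload 4.9 kg.
Tool frame: the origin (TCP) lies at the very end of the fingers, on their centre line; the grasp point (between the pads) lies 19 mm behind it; z points along the fingers, y is the line along which they close (so a half turn about z gives the same grasp; the last joint's range is limited). The gripper opens to 85 mm and grips with 20 to 120 N. Pads are 22 mm wide; open, the fingers measure 114 mm over their backs; the gripper's body (76 mm by 85 mm) begins 54 mm behind the grasp point. The pads swing forward as they close: fully open they stand 13 mm farther back than shut.
Start: joints at [-1.452, 0.326, -0.193, 1.052, 0, 1.437], TCP at [137.575, -532.533, 231.281] pointing down, gripper open.
Joint ranges: [-2.65, 2.65], [-0.97, 1.79], [-1.3, 1.35], [-1.93, 2.1], [-1.47, 1.37], [-3.14, 3.14]. Speed limits (rad/s): [2.57, 2.57, 3.14, 3.14, 3.14, 3.14].

INTERFACE

Orientations are given as [roll, pitch, yaw] about the fixed x, y, z axes, in that order (R = Rz(yaw) Ry(pitch) Rx(roll)).
In Python, from bench import bot, solve_ik, imaging gives the robot as it stands. Calls block until the motion is done:
- bot.move_ptp(position, orientation): joint-space move of the TCP to a pose.
- bot.movel(position, rot=None, max_speed=150, threshold=None): straight line of the TCP; rot=None keeps the orientation; max_speed is the mean speed in mm/s. With threshold (N) it stops when the force on the tool has changed by that much, and returns True; else False.
- bot.move_j(angles): joint-space move.
- bot.grip(opening, effort=None): opening from 0.0 (shut) to 1.0 (fully open); effort is the grip in N (None keeps the last); returns when the fingers have stopped.
- bot.dwell(seconds).
- solve_ik(position, orientation): joint angles nearest the present ones, or None.
- bot.get_state(): the state.
- imaging.capture(name): name is "scene" or "top" or "wrist"; returns the picture (384x512x3 uint8, blue, green, red); there is no depth.
- imaging.camera_model(name): a dict with "K" (3x3 intrinsics, pixels), "position" and "rotation" of the camera in the world. Camera axes: x right, y up, looking along -z (the intrinsics and any distortion apply to the point x, -y, -z); pixel columns grow to the right and rows downward; lengths in mm; the calibration is good to about 2 mm. A picture is of the moment at which its call begins: read the wrist's pose just before it. camera_model takes no time and is no camera call; for the wrist camera it gives the pose at the moment of the call.
A pose or a line that the arm cannot do raises bot.IKError and nothing moves.
- bot.sign_off(): hands the job in; it is judged then, once.
The state is a dict: "t": time; "qpos": joint angles; "joint_velocities": joint speeds; "effort": joint torques, N m; "tcp_pos": TCP position; "orientation": TCP orientation; "contact_force": force on the tool from outside, world axes, zero at the start; "wrist_torque": the same for the moment, N m; "opening": opening from 0.0 (shut) to 1.0 (fully open); "gripper_force": force on a finger pad.
Only numpy, scipy, OpenCV 4.12 (cv2) and the standard library are available. Lean on these libraries where they do the work, as an engineer would, in place of code of your own. Each camera call takes 0.05 s, during which the arm holds its last target. There are 200 camera calls.

## Working session

There is one attempt and no reset: what is moved stays moved. The work goes in short steps, each a Python script; the robot and the scene stay as the last script left them, time stands still between calls to the robot, and variables do not carry over. Pictures are saved under pics/ and viewed, at most 10 in all, crops included, and the job is handed in when it is done.

```bash
ls; mkdir -p pics; python3 - <<'E'
from bench import bot, imaging
import cv2
for n in("top","scene"):
    cv2.imwrite(f"pics/{n}1.png",imaging.capture(n)); m=imaging.camera_model(n); print(n,m)
E
```

```text
pics
top {'K': array([[493.76384712,   0.        , 255.53204709],
       [  0.        , 493.76384712, 188.25366694],
       [  0.        ,   0.        ,   1.        ]]), 'position': array([ 394.83119997,  -23.59701141, 1247.68899583]), 'rotation': array([ 0.05666389,  0.00451974, -1.58104929])}
scene {'K': array([[359.44076216,   0.        , 251.52839566],
       [  0.        , 359.44076216, 197.37493446],
       [  0.        ,   0.        ,   1.        ]]), 'position': array([1013.50832949, -231.89688233,  685.6630922 ]), 'rotation': array([ 0.77658296, -0.0124817 ,  1.20463197])}
```

View pics/top1.png

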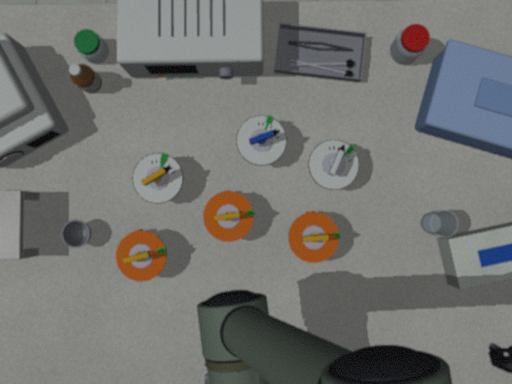

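View pics/scene1.png

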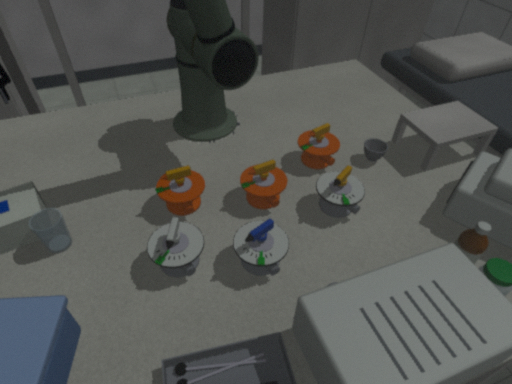

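The top view shows four yellow handles: one on a white dial at (157,177), and three on orange dials at (228,216), (314,238) and (141,256). The orange ones are look-alikes, so I choose the white dial. Blue is at (262,138) and white at (338,162).

```bash
cat > h.py <<'E'
import numpy as np, cv2
from bench import bot, imaging, solve_ik
from scipy.spatial.transform import Rotation as Ro
def cam(n):
    m=imaging.camera_model(n); r=np.array(m["rotation"])
    R=r if r.shape==(3,3) else Ro.from_euler("xyz",r).as_matrix()
    return np.array(m["K"]),np.array(m["position"]),R,m
def ray(c,uv,z):
    K,p,R,m=c; d=np.linalg.inv(K)@[uv[0],uv[1],1]; d=R@[d[0],-d[1],-d[2]]
    return p+d*(z-p[2])/d[2]
def proj(c,P):
    K,p,R,m=c; q=R.T@(np.array(P)-p); q=K@[q[0],-q[1],-q[2]]; return q[:2]/q[2]
E
python3 - <<'E'
from h import *
c=cam("top"); im=cv2.imread("pics/top1.png")
for n,uv,z in(("suc",(157,178),66),("air",(262,140),66),("oxy",(334,164),66),("o1",(228,216),66),("o2",(314,237),66),("o3",(141,255),66)): print(n,ray(c,uv,z))
print("dia",ray(c,(133,178),66)-ray(c,(183,178),66))
for n,uv in(("nose",(168,170)),("tail",(143,183))): print(n,ray(c,uv,117))
print("mark",ray(c,(163,159),72))
print({k:v for k,v in imaging.camera_model("wrist").items()}, bot.get_state()["tcp_pos"],bot.get_state()["orientation"])
cv2.imwrite("pics/crop1.png",cv2.resize(im[140:215,115:215],None,fx=8,fy=8,interpolation=cv2.INTER_CUBIC))
E
```

```text
suc [489.06996106 217.47650457  66.        ]
air [578.23763804 -35.72708607  66.        ]
oxy [ 518.28257691 -208.01839203   66.        ]
o1 [396.18635811  47.53836612  66.        ]
o2 [ 344.13232904 -157.04337779   66.        ]
o3 [305.58745381 255.41607445  66.        ]
dia [  1.2746647  120.20592004   0.        ]
nose [503.18927364 181.7664589  117.        ]
tail [473.82429487 239.2511695  117.        ]
mark [534.07409315 201.91835464  72.        ]
{'K': array([[312.23231398,   0.        , 254.15133747],
       [  0.        , 312.23231398, 190.0301563 ],
       [  0.        ,   0.        ,   1.        ]]), 'position': array([ 212.0295875 , -512.29146625,  372.21479195]), 'rotation': array([-0.30305666,  0.00167109, -1.31855925])} [ 137.50876507 -532.02462181  230.62208548] [-3.14014944e+00 -1.95063772e-04  2.52769691e-01]
```

View pics/crop1.png

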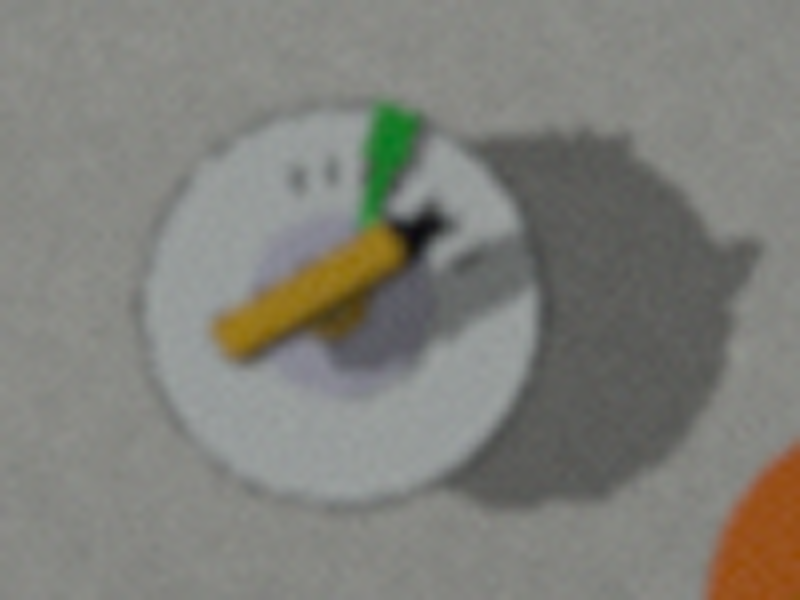

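The crop confirms a yellow handle on a white dial, with its nose at crop (430,225) and the green mark at (395,130). The axis is near (489,216). The handle lies at about -1.09 rad and the mark at about -0.32. I'll move above it for a closer look.

```bash
cat >> h.py <<'E'
def look(name, A0):
    """wrist picture; returns axis centre (dial), handle angle, mark angle"""
    c=cam("wrist"); im=imaging.capture("wrist"); cv2.imwrite(f"pics/{name}.png",im)
    hsv=cv2.cvtColor(im,cv2.COLOR_BGR2HSV)
    def blob(m,P):
        u=proj(c,P); n,l,s,ce=cv2.connectedComponentsWithStats(m.astype(np.uint8))
        k=min((i for i in range(1,n) if s[i,4]>30),key=lambda i:np.hypot(*(ce[i]-u))); 
        v,w=np.nonzero(l==k); return np.c_[w,v]
    H,S,V=hsv[...,0].astype(int),hsv[...,1],hsv[...,2]
    g=blob((H>45)&(H<80)&(S>100)&(V>40),[*A0,72])
    G=np.array([ray(c,p,72)[:2] for p in g])
    y=blob((H>17)&(H<32)&(S>110)&(V>60),[*A0,117])
    Y=np.array([ray(c,p,117)[:2] for p in y])
    (cx,sz,an)=cv2.minAreaRect(Y.astype(np.float32))
    d=np.linalg.svd(Y-Y.mean(0),full_matrices=False)[2][0]
    print("yellow rect",cx,sz,an,"mean",Y.mean(0),"svd ang mod pi",np.arctan2(d[1],d[0]))
    gr=cv2.minAreaRect(G.astype(np.float32)); print("green",G.mean(0),gr)
    print("dist axis-mark",np.hypot(*(G.mean(0)-A0)),"mark ang about A0",np.arctan2(*(G.mean(0)-A0)[::-1]))
    return c,im
E
python3 - <<'E'
from h import *
bot.move_ptp([489,216,250],[np.pi,0,2.05])
s=bot.get_state(); print(s["t"],s["qpos"],s["tcp_pos"],s["orientation"])
c,im=look("w1",np.array([489,216.]))
cv2.imwrite("pics/w1b.png",im)
for P in([489,216,117],[489,216,66]): print(proj(c,P))
E
```

```text
3.0083 [ 2.76548130e-01  2.85839507e-01 -2.00490561e-01  1.08451684e+00
 -2.08062290e-04  1.36942312e+00] [489.31681446 215.31957393 249.95061328] [-3.14150148e+00  1.93741138e-04  2.04871767e+00]
yellow rect (487.4495849609375, 219.5924530029297) (20.84918212890625, 60.92483139038086) 27.344104766845703 mean [487.03420878 220.7088513 ] svd ang mod pi -1.0476523780833709
green [532.70315417 204.62282182] ((529.0089111328125, 205.76388549804688), (13.966999053955078, 37.69776153564453), 71.96438598632812)
dist axis-mark 45.15978153196042 mark ang about A0 -0.25467576788751134
[253.20975725 179.68687145]
[253.33258992 166.91336109]
```

View pics/w1.png

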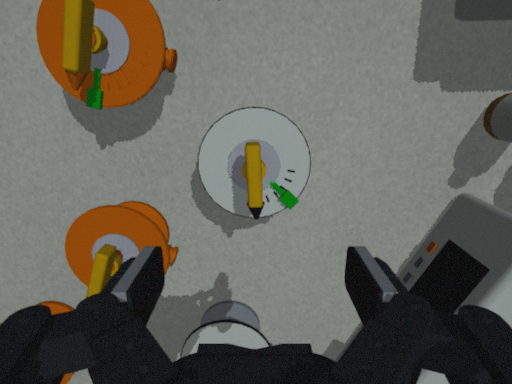

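The wrist view shows the dial centre near (254,162). The yellow bar runs from (253,143) to (255,215) with its nose, and the green mark is at (288,198). Next I'll fit the dial to get the axis, and take the mark angle from its outer block.

```bash
cat >> h.py <<'E'
def measure(c,im,A0):
    hsv=cv2.cvtColor(im,cv2.COLOR_BGR2HSV); H,S,V=[hsv[...,i].astype(int) for i in range(3)]
    vv,uu=np.mgrid[:384,:512]; P=np.c_[uu.ravel(),vv.ravel()]
    def pts(m,z): return np.array([ray(c,p,z)[:2] for p in P[m.ravel()]])
    u0=proj(c,[*A0,66]); near=np.hypot(uu-u0[0],vv-u0[1])<75
    k=np.ones((5,5),np.uint8)
    w=(near&(((S<45)&(V>165))|(S>100))).astype(np.uint8)
    cs=cv2.findContours(cv2.morphologyEx(cv2.morphologyEx(w,cv2.MORPH_CLOSE,k),cv2.MORPH_OPEN,np.ones((9,9),np.uint8)),cv2.RETR_EXTERNAL,cv2.CHAIN_APPROX_NONE)[0]
    q=cv2.convexHull(max(cs,key=cv2.contourArea))[:,0]
    D=np.array([ray(c,p,66)[:2] for p in q],np.float32); e=cv2.fitEllipse(D); A=np.array(e[0])
    print("dial",e)
    G=pts(near&(H>45)&(H<80)&(S>100)&(V>40),72); r=np.hypot(*(G-A).T); B=G[r>45]
    ma=np.arctan2(*(B.mean(0)-A)[::-1]); print("mark r max",r.max(),"block",B.mean(0),"ang",ma)
    Y=pts(near&(H>17)&(H<32)&(S>110)&(V>100),117); K=pts(near&(V<45)&(S<140),105)
    kr=np.hypot(*(K-A).T); K=K[(kr>25)&(kr<50)]
    print("nose",len(K),kr[kr<50].max(),"ang",np.arctan2(*(K.mean(0)-A)[::-1]))
    d=np.linalg.svd(Y-Y.mean(0),full_matrices=False)[2][0]; print("bar ang",np.arctan2(d[1],d[0]),Y.mean(0))
    return A,ma
E
python3 - <<'E'
from h import *
c=cam("wrist"); im=cv2.imread("pics/w1.png"); print(im[165,215],im[250,200], im[209,256])
measure(c,im,np.array([489,216.]))
E
```

```text
[150 154 145] [127 134 129] [21 21 17]
dial ((494.13568115234375, 206.67678833007812), (23.22299575805664, 83.90025329589844), 29.295915603637695)
mark r max 54.27539139623892 block [542.80045078 201.88749419] ang -0.09809809991505761
nose 49 40.46916667321144 ang -0.7405777617450905
bar ang -1.0523000044119935 [487.5198586  221.32994559]
```

Dial brightness is about 150 and the table about 130, so I'll lower the threshold.

```bash
sed -i 's/(V>165)/(cv2.GaussianBlur(V.astype(np.float32),(5,5),0)>143)/' h.py
python3 - <<'E'
from h import *
c=cam("wrist"); im=cv2.imread("pics/w1.png")
measure(c,im,np.array([489,216.]))
E
```

```text
dial ((489.3346252441406, 218.22030639648438), (114.66368865966797, 118.16360473632812), 78.8390884399414)
mark r max 60.62932936543544 block [539.40435895 202.34356214] ang -0.30706342657856156
nose 98 44.51939365398481 ang -0.980784710305694
bar ang -1.0523000044119935 [487.5198586  221.32994559]
```

The measurements agree with the given sizes: mark radius 52.5 mm, nose tip 44.5 mm, axis (489.2,217.5), mark angle -0.307 and handle about -1.07. Now I'll grasp and turn.

```bash
python3 - <<'E'
from h import *
A=[489.2,217.3]; rot=[np.pi,0,2.07]
bot.grip(0.6,20)
bot.movel([*A,140],rot,max_speed=100)
print("stop",bot.movel([*A,88],rot,max_speed=60,threshold=8))
bot.grip(0.0,25)
s=bot.get_state(); print(s["t"],s["tcp_pos"],s["orientation"],s["opening"],s["gripper_force"],s["contact_force"],s["wrist_torque"])
yaw=s["orientation"][2]; q=np.array(s["qpos"])
turn=(np.pi-0.307)-yaw; print("turn",turn)
for i in(1,2):
    p=q.copy(); p[5]-=turn*i/2; bot.move_j(p)
s=bot.get_state(); print(s["t"],s["tcp_pos"],s["orientation"],s["contact_force"],s["wrist_torque"])
bot.grip(0.6)
bot.movel([*s["tcp_pos"][:2],250],max_speed=120)
bot.move_ptp([489,216,250],[np.pi,0,2.05])
c,im=look("w2",np.array(A)); measure(c,im,np.array(A)); print(bot.get_state()["t"])
cv2.imwrite("pics/w2c.png",cv2.resize(im[90:240,155:355],None,fx=4,fy=4,interpolation=cv2.INTER_CUBIC))
E
```

```text
stop False
6.15 [488.2403018  216.71656606  88.48836069] [-3.13975705e+00  4.85463558e-04  2.06993324e+00] 0.2464550963661832 24.206929206848145 [-2.91460601 -1.71072798  5.92338074] [-0.48006991  0.82169705 -0.02876061]
turn 0.764659410806531
7.0667 [488.25770679 216.7624316   88.62389076] [-3.14004495e+00 -8.63198552e-04  2.83112118e+00] [-0.88128842  0.22377464  1.67839154] [-0.10217085  0.13470253 -0.00924758]
yellow rect (488.9261169433594, 223.05963134765625) (22.27988052368164, 60.0987663269043) 73.96296691894531 mean [487.19675047 221.27640917] svd ang mod pi -0.3078686398618901
green [539.78021912 204.16209329] ((537.5255126953125, 203.1712188720703), (13.221582412719727, 20.0201473236084), 72.09077453613281)
dist axis-mark 52.25861803928644 mark ang about A0 -0.2541282214444626
dial ((499.6386413574219, 221.1248321533203), (134.6654510498047, 160.75218200683594), 47.811100006103516)
mark r max 52.41128947986743 block [543.9460983  201.27131044] ang -0.4212605493603009
nose 85 35.74871032200264 ang -0.5611720420972699
bar ang -0.3071881856105557 [487.10757581 221.44362708]
9.7917
```

View pics/w2c.png

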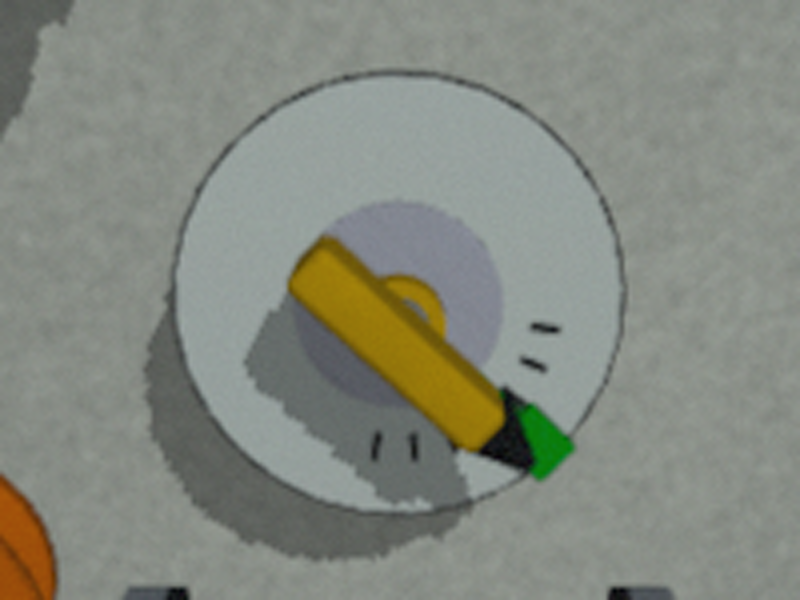

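The nose now lies toward the green block (crop (545,450)). I'll check the angle with the crisp edges: dial circle extents 175–625 and 71–512, outer mark corners (573,448) and (540,481), and the bar edge from (290,285) to (460,445).

```bash
python3 - <<'E'
from h import *
c=cam("wrist"); f=lambda u,v,z: ray(c,(u/4+155-.375,v/4+90-.375),z)[:2]
ext=[f(175,291,66),f(625,291,66),f(400,71,66),f(400,512,66)]; A=(ext[0]+ext[1]+ext[2]+ext[3])/4
print(A,np.hypot(*(ext[0]-ext[1])),np.hypot(*(ext[2]-ext[3])))
m=(f(573,448,72)+f(540,481,72))/2-A; print("mark",np.hypot(*m),np.arctan2(m[1],m[0]))
d=f(573,448,72)-f(540,481,72);print("edge normal",np.arctan2(-d[0],d[1]),np.hypot(*d))
d=f(460,445,117)-f(290,285,117);print("bar edge",np.arctan2(d[1],d[0]),np.hypot(*d))
n=f(532,474,105)-A; print("nose pt",np.hypot(*n),np.arctan2(n[1],n[0]))
# w1 image: dial edge circle by Hough, green outer part
im=cv2.imread("pics/w2.png"); g=cv2.cvtColor(im,cv2.COLOR_BGR2GRAY)
h=cv2.HoughCircles(g,cv2.HOUGH_GRADIENT,1,60,param1=80,param2=20,minRadius=50,maxRadius=62); print(h[0][:4])
k=min(h[0],key=lambda x:np.hypot(x[0]-255,x[1]-163)); A=ray(c,k[:2],66)[:2]; print(A)
for n in("w1","w2"):
    hs=cv2.cvtColor(cv2.imread(f"pics/{n}.png"),cv2.COLOR_BGR2HSV).astype(int)
    v,u=np.nonzero((hs[...,0]>45)&(hs[...,0]<80)&(hs[...,1]>100)); s=np.hypot(u-288,v-198)<30
    G=np.array([ray(c,p,72)[:2] for p in np.c_[u,v][s]])-A; r=np.hypot(*G.T); B=G[r>(45 if n=="w1" else 53)]
    print(n,len(B),np.arctan2(*B.mean(0)[::-1]))
E
```

```text
[488.09912929 220.22370978] 119.51199911616288 119.79250115655283
mark 62.093104743453175 -0.33508817344574643
edge normal -0.25377271112127725 12.875389563625493
bar edge -0.29681837258154764 54.08084076954514
nose pt 47.933832700374325 -0.3526482798261607
[[255.5 162.5  55.8]
 [224.5 373.5  50.7]]
[488.21193224 222.02213651]
w1 195 -0.35795057048760226
w2 100 -0.34732906077413184
```

The mark reads between -0.307 and -0.35 and the handle about -0.305, so a final look along the handle line from outside (camera over the mark side) is worthwhile.

```bash
python3 - <<'E'
from h import *
bot.move_ptp([488.2,219,200],[np.pi,0,-0.32])
c=cam("wrist"); im=imaging.capture("wrist"); cv2.imwrite("pics/w3.png",im); s=bot.get_state(); print(s["t"],s["tcp_pos"],s["orientation"],c[3]["position"],c[3]["rotation"])
u=proj(c,[488.2,219,66]); print(u); x,y=int(u[0])-100,max(0,int(u[1])-75); print(x,y)
cv2.imwrite("pics/w3c.png",cv2.resize(im[y:y+150,x:x+200],None,fx=4,fy=4,interpolation=cv2.INTER_CUBIC))
E
```

```text
13.1 [488.23311285 219.00755185 200.05114138] [-3.14153867e+00 -7.42312272e-05 -3.20071653e-01] [561.25456732 195.77439193 341.6548587 ] [-3.03333775e-01  3.26100097e-04 -1.89145600e+00]
[255.32443405 179.99926336]
155 104
```

View pics/w3c.png

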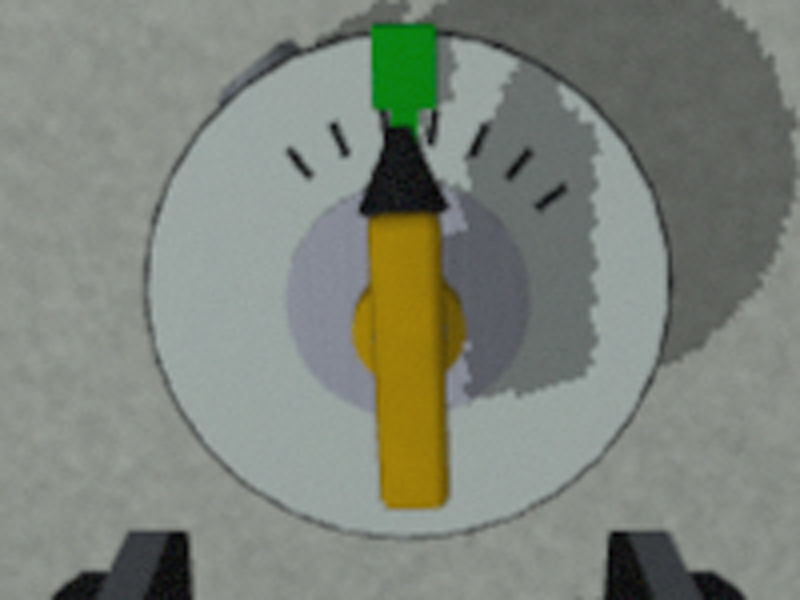

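The dial centre is at crop (408.5,284), mark block at (404,66), nose tip at (403,127), and the bar end midpoints at (405,213) and (414.5,505). I'll compute the angles from these.

```bash
python3 - <<'E'
from h import *
c=cam("wrist"); f=lambda u,v,z: ray(c,(u/4+155-.375,v/4+104-.375),z)[:2]
a=lambda d:(np.hypot(*d),np.arctan2(d[1],d[0]))
A=(f(146,284,66)+f(671,284,66)+f(408.5,30,66)+f(408.5,537,66))/4; print(A,a(f(671,284,66)-f(146,284,66)))
m=f(404,66,72)-A; print("mark",a(m)); B=f(372,66,72)-f(436,66,72); print("w",a(B))
print("mark sides",a(f(372,25,72)-f(374,107,72)),a(f(437,25,72)-f(435,107,72)))
print("bar",a(f(405,213,117)-f(414.5,505,117)), "nose-tail",a(f(403,127,105)-f(414.5,505,117)))
print("nose",a(f(403,127,105)-A),"barcentre-A",(f(405,213,117)+f(414.5,505,117))/2-A)
E
```

```text
[490.89082295 216.73956997] (np.float64(119.5693415531874), np.float64(-1.8913547778775819))
mark (np.float64(50.941638701423074), np.float64(-0.298623035974426))
w (np.float64(13.530843132155603), np.float64(1.2501807800121365))
mark sides (np.float64(16.980875704902942), np.float64(-0.30174123332033304)) (np.float64(16.979718001342206), np.float64(-0.3364855866586815))
bar (np.float64(58.1690763318206), np.float64(-0.2869254325405455)) nose-tail (np.float64(72.18783416354341), np.float64(-0.28875965095820394))
nose (np.float64(42.45783433742289), np.float64(-0.28681819162500766)) barcentre-A [-0.58019728  0.3139966 ]
```

The handle is within about 0.02 rad of the mark, slightly past it anticlockwise. There is time to trim it by clamping once at yaw -0.328 and checking again.

```bash
python3 - <<'E'
from h import *
A=[489.3,218.3]; rot=[np.pi,0,-0.328]
bot.movel([*A,150],rot,max_speed=100)
print(bot.movel([*A,88],rot,max_speed=60,threshold=8))
bot.grip(0.0,25); s=bot.get_state(); print(s["t"],s["tcp_pos"],s["orientation"],s["contact_force"])
bot.grip(0.6); bot.movel([*A,150],rot,max_speed=80); bot.movel([488.2,219,200],[np.pi,0,-0.32],max_speed=120)
im=imaging.capture("wrist"); cv2.imwrite("pics/w4.png",im); s=bot.get_state(); print(s["t"],s["contact_force"],s["orientation"])
cv2.imwrite("pics/w4c.png",cv2.resize(im[104:254,155:355],None,fx=4,fy=4,interpolation=cv2.INTER_CUBIC))
E
```

```text
False
15.325 [488.99975467 216.68177536  88.53581041] [ 3.13801266e+00 -1.14638415e-03 -3.28650373e-01] [-2.43068169 -4.55502234  5.7465495 ]
17.2667 [ 0.33181618 -0.38488161 -0.45799185] [ 3.14074911e+00  1.22653340e-03 -3.20038465e-01]
```

View pics/w4c.png

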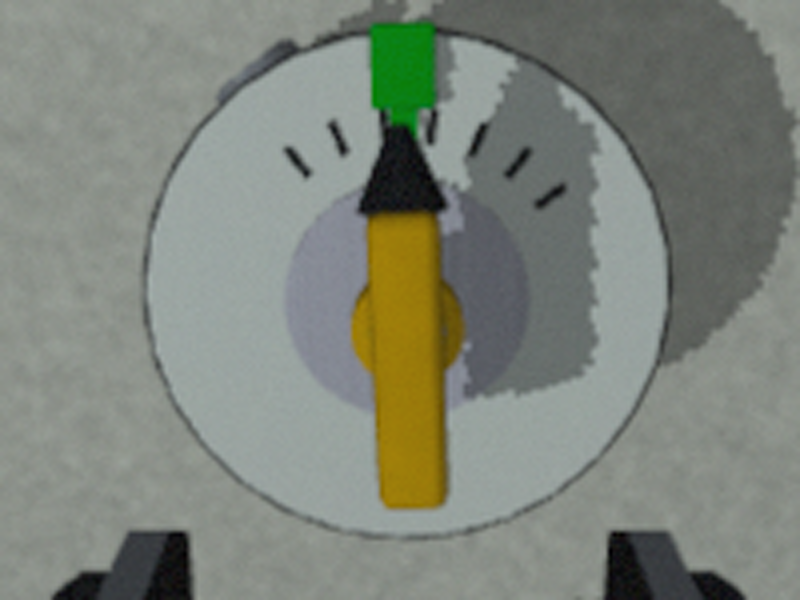

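The nose tip at (402,127) now lines up with the green block at (403,66). The bar and mark agree to about 0.01 rad, the mark hasn't moved, and the gripper is clear, so I'm handing in.

```bash
python3 -c "
from bench import bot
print(bot.sign_off())"
```

```text
the job is handed in; nothing more can be done
None
```

I opened the yellow suction tap until its nose lined up with its green mark (to about 0.01 rad by my last picture), let go, and handed the job in at about 17 s without going near the other two taps.

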